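# Drop a suspect napkin ring into the seizure slot with a probe

### The job

The longer of the two pewter napkin rings must go into the drop slot without the gripper ever touching it. Push the slot's knob fully down, keep it down while turning it clockwise to its stop to open the flap, and let it spring up again; then take the probe by its handle, thread its rod through the long ring to lift it, let it slide off into the slot, and lay the probe back with its handle flat on the rubber mat. Leave the flap open, and do not move or knock over anything else.

Things in the scene. Friction and masses are not known exactly. Their poses are not given: they have to be found in the camera images.
- knob_grip (a point): The release knob of the drop slot: a black bar grip, 46 long x 12 wide, standing up 37 mm from a round black skirt (48 mm across, 12 mm high) on the near end of the steel console. This point is on its turning axis, 15 mm below the bar's top and 21 mm above the skirt's top. Its x axis runs along the bar, z up; it turns with the knob.
- press (a joint): How far the knob is pushed down, m: 0 up (sprung up), 0.008 fully down. Spring 3 N at the start of travel, 10 N fully down. The knob must stay pushed in (more than 4 mm, best fully) all the while it is turned; turned while up, the latch is damaged.
- knob (a joint): Turn of the knob, rad, clockwise seen from above: 0 closed, 1.3 at its stop. It turns with under 0.2 N m and stays at the angle where it is left; let up at its stop, it springs up again.
- flap (a joint): Opening of the drop slot's steel flap, rad: 0 closed, 1.57 straight up. It is geared to the knob (1.25 x the knob's turn), so it opens as the knob turns. Hinged on the side of the slot facing the console's -y; it stands up 118 mm above the console when open.
- slot_floor (a point): Centre of the floor of the drop slot's well in the steel console. The well is 112 x 112 mm inside and 54 mm deep (its rim lies 54 mm above this point, 60 mm above the counter). Axes are the console's: x from knob to slot, z up. The console is 265 long (x) x 140 wide x 60 mm high, fixed; the knob's axis is 158 mm from this point along -x, and the flap's hinge 58 mm along -y.
- probe_handle (a point): The inspection probe: a grey plastic block handle, 70 long (x) x 24 wide (y) x 40 mm high, flat underneath, with a straight polished (slippery, friction about 0.25) steel rod of 10 mm diameter coming 100 mm out of its +x end. This point is the centre of the block, 20 mm above its underside. x axis points along the rod to its tip; z up. The rod's axis runs 6 mm below this point. Whole probe 0.14 kg; it rests on the block's underside.
- probe_tip (a point): Tip of the rod, on its axis: 135 mm from the block's centre along +x and 14 mm above the block's underside. Same axes as probe_handle.
- mat_center (a point): Centre of the top of the fixed black rubber mat, 180 (x) x 140 (y) mm, 3 mm thick, on which the probe's handle rests at the start.
- long_ring_center (a point): The long pewter napkin ring: a six-sided tube lying on one of its flats, 44 mm long, 38 mm across the flats, six-sided through bore 28 mm across the flats (walls 5 mm), about 0.13 kg. This point is its centre, on the bore's axis, 19 mm above the counter. x axis along the bore (either end may be used).
- short_ring_center (a point): The short pewter napkin ring, a bystander: the same section and metal but only 22 mm long. This point is its centre; x axis along the bore.
- candlestick: pewter candlestick, upright, 165 mm tall, foot 84 mm across; origin under its foot. Bystander.
- truck: red tin toy truck, about 140 long x 50 wide x 78 mm tall, on its wheels; origin on the counter under its middle, x axis to its cab. Bystander.
- piggy: glazed ceramic piggy bank, about 120 long x 82 wide x 98 mm tall; origin on the counter under its middle, x axis to its snout. Bystander.
- scanner: black hand scanner lying flat, about 165 x 95 mm, 42 mm high; origin on the counter under its middle. Bystander.
- stamp: wooden rubber stamp standing upright, 32 mm across, 62 mm tall; origin under its foot. Bystander.
- mug: mug, 76 mm across, 90 mm tall, handle to its +y; origin under its foot. Bystander.
There are look-alikes about, which are no part of the job. Of the things that look like the part that bears mat_center, the smaller one is meant. Of the things shaped like the part that bears probe_handle, the grey one is meant.

How it is judged:
By the outcome, as a careful person would: the job done as asked, in the order asked, and still so for the second after the job is handed in, with the robot touching nothing.
It also fails if it takes over 67 s, if anything falls off the work surface, if the arm or the gripper's body presses on something with over 40 N, if the wrist force passes 120 N, or if a joint passes its speed limit or range.

### The arm

A 7-joint arm with a two-finger parallel gripper is mounted at the origin on the work surface. World frame = base frame: x ahead of the robot, y to its left, z up, the work surface at z = 0. Lengths are in m, angles in rad, forces in N, time in s.
With the tool pointing down it reaches from about 0.4 to 0.85 m from the base axis. Payload 10.4 kg.
Tool frame: the origin (TCP) lies between the finger pads; the fingertips stand 22 mm ahead of it and the grasp point (between the pads) lies 3 mm ahead of it; z points along the fingers, y is the line along which they close (so a half turn about z gives the same grasp; the last joint's range is limited). The gripper opens to 85 mm and grips with 20 to 120 N. Pads are 22 mm wide; open, the fingers measure 114 mm over their backs; the gripper's body (76 mm by 85 mm) begins 54 mm behind the grasp point. The pads swing forward as they close: fully open they stand 13 mm farther back than shut.
Start: joints at [1.254, 0.332, -0.065, 1.46, 0.022, 1.35, -0.088], TCP at [0.181, -0.598, 0.224] pointing down, gripper open.
Joint ranges: [-2.6, 2.6], [-0.5, 2.12], [-1.47, 1.34], [0.16, 2.42], [-1.27, 4.41], [0.06, 2.06], [-2.6, 2.6]. Speed limits (rad/s): [2.22, 2.22, 2.79, 2.79, 3.14, 3.14, 3.14].

### API

Orientations are given as a unit quaternion [x, y, z, w].
In Python, from workcell import manip, camera, ticket, boxes_of, outline_of gives the robot as it stands.
- The arm moves only by the tool carry_out, never from a script. Its argument "deltas" is a list of rows, each a list of 5 numbers: the shift along the tool's x, y, z as a fraction of full scale, then the turn about the tool's z as a fraction of full scale, then the opening, from -1 (shut) to 1 (fully open), so that 0 is half open. In form: [[tx, ty, tz, spin, gripper], ...]. A call has 1 to 20 rows; each row is the pose to reach, as a shift and turn from the pose commanded when the call began, along the tool's axes at that moment; what a row does not reach only later rows make up. Full scale, the value 1, is 150 mm for a shift and 30 degrees for a turn. A row lasts 1/8 s, in which the tool goes at most 62.5 mm and 10.7 degrees, less where a joint would pass 70% of its speed; a pose out of reach is approached as far as the arm can. A call with a number of a shift or a turn outside -1 to 1 is refused whole. A call with a gripper value outside its range is refused whole. The fingers move at their own pace and stop on an object; "force" is the grip in N (left out, the last holds). Time passes only in rows, so rows that repeat a pose let the fingers close. It gives the time, the measured TCP pose, the force, the opening and the grip force at its end, in the units of the state.
- manip.get_obs(): the state, without advancing time (a new reading comes with each control period).
- camera(name): name is "side" or "top" or "wrist"; returns a dict with "img" (384x512x3 uint8, red, green, blue), "depth" (384x512 float32, m along the optical axis (not along the pixel's ray), 0 where there is no reading), "vertical_fov" (degrees; the focal length in pixels is half the picture's height over the tangent of half this angle, whatever the lens; pixels are square), "cx", "cy" (the principal point, pixels), "R" (3x3) and "t" (3): a world point X has camera coordinates R X + t. Camera axes: x right, y down, z forward; pixel columns grow to the right and rows downward; lengths in m; the calibration is good to about 2 mm. A picture is of the moment at which its call begins.
- ticket.hand_in(): hands the job in; it is judged then, once.
Trained networks look in a picture, given as the dict that the camera call returned (one of the last four; its "shot" number tells which), for a name from the list of things; names that differ only in an ending like _2 or _b are one class to them, and where a whole thing is asked for, a point or a joint stands for the part that bears it (a point fixed in the world has none). Each returns a list of dicts, best first, with "conf" (0 to 1); they miss things now and then, are a little off and sometimes report something else, mostly with a low value. They report only what shows in the picture. A call takes as long as a camera call. They do not tell look-alikes from the thing itself.
- boxes_of(query, picture): "position" ([x, y, z] in m, in world coordinates, good to about 4 mm: the middle of the surface that is visible of it).
- outline_of(query, picture): "region" (384x512 bool, what is visible of it).
The state is a dict: "clock": time; "joint_pos": joint angles; "joint_velocities": joint speeds; "tau": joint torques, N m; "position": TCP position; "ee_rot": TCP orientation; "ft_force": force on the tool from outside, world axes, zero at the start; "torque": the same for the moment, N m; "grip_width": opening from 0.0 (shut) to 1.0 (fully open); "grasp_force": force on a finger pad.
Only numpy, scipy, OpenCV 4.12 (cv2) and the standard library are available. Lean on these libraries where they do the work, as an engineer would, in place of code of your own. Each camera call takes 0.05 s, during which the arm holds its last target. There are 200 camera calls.

## Working session

There is one attempt and no reset: what is moved stays moved. The work goes in short steps, Python scripts to look and compute and a tool call to move; the robot and the scene stay as the last step left them, time stands still between calls to the robot, and variables do not carry over. Pictures are saved under pics/ and viewed, at most 10 in all, crops included, and the job is handed in when it is done.

Besides the shell and the picture viewer there is one more tool, called after "Call:" as name(argument=value, ...) on one line, values as JSON. carry_out: Moves the arm, as the interface text tells. Its arguments: {"type":"object","properties":{"deltas":{"type":"array","items":{"type":"array","items":{"type":"number"}}},"force":{"type":"number"}},"required":["deltas"]}

```bash
mkdir -p pics; cat > h.py <<'E'
import numpy as np, cv2
from workcell import manip, camera, ticket, boxes_of, outline_of
def cloud(p):
    d=p["depth"]; H,W=d.shape; f=H/2/np.tan(np.radians(p["vertical_fov"])/2)
    v,u=np.mgrid[:H,:W]
    c=np.stack([(u-p["cx"])/f*d,(v-p["cy"])/f*d,d],-1)
    X=(c-np.array(p["t"]))@np.array(p["R"]); X[d<=0]=np.nan
    return X
def pix(p,X):
    f=p["depth"].shape[0]/2/np.tan(np.radians(p["vertical_fov"])/2)
    c=np.array(p["R"])@X+p["t"]; return np.round([c[0]/c[2]*f+p["cx"],c[1]/c[2]*f+p["cy"]])
def save(n,img): cv2.imwrite(f"pics/{n}.png",img[:,:,::-1])
def rect(p,m):
    # xy min-area rect of masked points
    X=cloud(p)[m]; X=X[~np.isnan(X[:,0])]
    r=cv2.minAreaRect(X[:,:2].astype(np.float32)*1000); return r,np.median(X,0),len(X)
E
python3 - <<'E'
from h import *
np.set_printoptions(precision=3,suppress=True)
o=manip.get_obs(); print(o)
top=camera("top"); side=camera("side")
save("top",cv2.resize(top["img"],(800,600))); save("side",cv2.resize(side["img"],(800,600)))
for n,p in (("top",top),("side",side)):
  print(n,p["R"],p["t"],p["vertical_fov"],p["cx"],p["cy"])
  for q in "knob_grip slot_floor probe_handle probe_tip mat_center long_ring_center short_ring_center candlestick truck piggy scanner stamp mug flap".split():
    try: print(q,[(np.round(b["position"],3),round(b["conf"],2),pix(p,np.array(b["position"]))) for b in boxes_of(q,p)[:4]])
    except Exception as e: print(q,e)
E
```

```text
{'clock': 0.0, 'joint_pos': array([ 1.254,  0.333, -0.065,  1.461,  0.022,  1.35 , -0.088]), 'joint_velocities': array([-0.   , -0.001, -0.001, -0.001,  0.002, -0.   , -0.003]), 'tau': array([  0.001, -62.544,   0.049, -39.161,   0.016,   0.01 ,  -0.   ]), 'position': array([ 0.181, -0.598,  0.223]), 'ee_rot': array([ 0.989,  0.146, -0.   , -0.001]), 'ft_force': array([0.602, 0.636, 0.116]), 'torque': array([ 0.023, -0.003,  0.001]), 'grasp_force': 0.0, 'grip_width': 0.9996144168659308}
top [[-0.013 -1.     0.006]
 [-0.995  0.012 -0.098]
 [ 0.098 -0.007 -0.995]] [0.056 0.506 1.491] 48.33829788851728 254.80771606260677 192.49960219531687
knob_grip [(array([ 0.447, -0.344,  0.075]), 0.74, array([370., 207.]))]
slot_floor [(array([ 0.535, -0.332,  0.064]), 0.67, array([365., 182.]))]
probe_handle [(array([ 0.479, -0.069,  0.043]), 0.5, array([289., 200.])), (array([0.259, 0.265, 0.037]), 0.48, array([193., 264.]))]
probe_tip [(array([0.257, 0.267, 0.041]), 0.6, array([193., 265.])), (array([ 0.474, -0.069,  0.04 ]), 0.55, array([289., 201.])), (array([0.473, 0.494, 0.034]), 0.38, array(
[... 1788 characters left out ...]
), (array([ 0.22 , -0.313,  0.001]), 0.66, array([363., 191.]))]
long_ring_center [(array([ 0.603, -0.327,  0.061]), 0.22, array([268., 151.]))]
short_ring_center []
candlestick [(array([0.738, 0.176, 0.04 ]), 0.67, array([154., 208.]))]
truck [(array([0.719, 0.022, 0.054]), 0.64, array([189., 184.]))]
piggy [(array([0.694, 0.357, 0.072]), 0.58, array([121., 232.]))]
scanner [(array([ 0.733, -0.148,  0.032]), 0.69, array([214., 169.]))]
stamp [(array([0.717, 0.026, 0.051]), 0.59, array([188., 186.]))]
mug [(array([0.46 , 0.49 , 0.055]), 0.85, array([154., 297.]))]
flap [(array([ 0.604, -0.325,  0.058]), 0.77, array([268., 152.])), (array([ 0.442, -0.34 ,  0.08 ]), 0.22, array([309., 154.]))]
```

View pics/top.png

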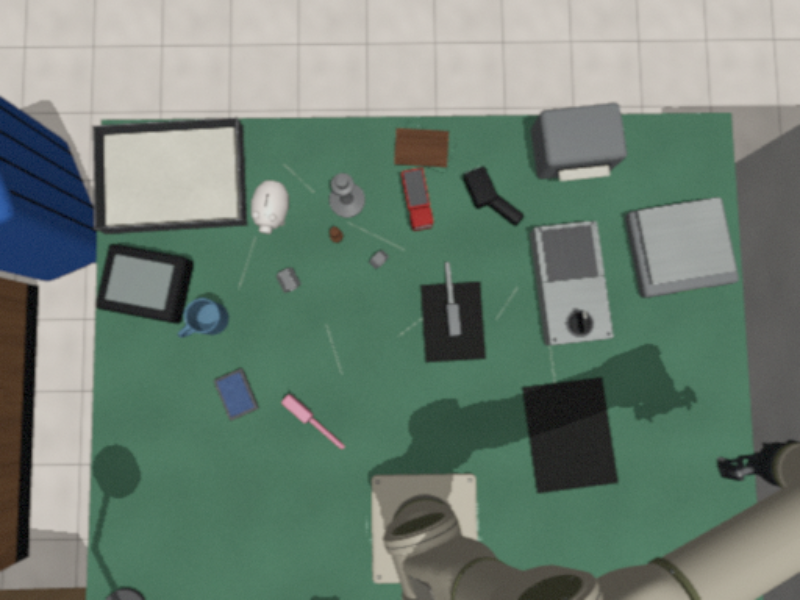

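View pics/side.png

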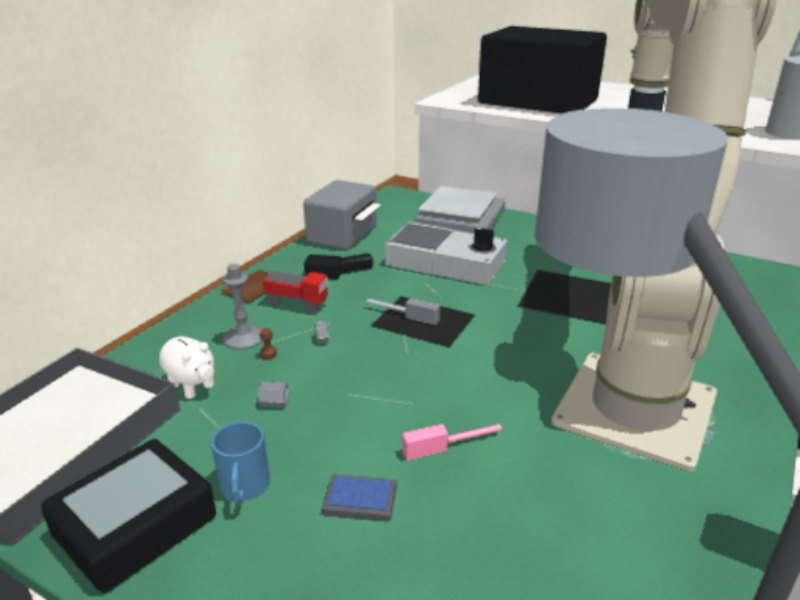

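Candidates, as pixels in the 800x600 top view:
- **Probe:** grey one at (453,315), on the smaller mat. The pink one at (310,415) is the look-alike.
- **Mat:** small at (453,322), large at (570,435).
- **Rings:** long at (288,280), short at (378,258).
- **Slot and knob:** console slot at (570,252), knob at (580,322). The box at (683,247) is not the console.

I choose the grey probe, the ring at (288,280) and the console at (572,283). Next I measure them and check a close crop.

```bash
python3 - <<'E'
from h import *
np.set_printoptions(precision=4,suppress=True)
p=camera("top"); X=cloud(p)
def reg(name,c,r,lo,hi):
    m=(np.hypot(X[...,0]-c[0],X[...,1]-c[1])<r)&(X[...,2]>lo)&(X[...,2]<hi)
    (q,s,a)=cv2.minAreaRect(X[m][:,:2].astype(np.float32)*1000)
    print(name,m.sum(),np.round(q,1),np.round(s,1),round(a,1),X[m].mean(0)); return m
reg("long",(.555,.297),.05,.02,.06); reg("short",(.66,.10),.05,.02,.06)
reg("probe",(.48,-.07),.13,.008,.06); reg("handle",(.48,-.07),.13,.03,.06)
reg("console",(.52,-.335),.17,.045,.09); reg("knob",(.447,-.344),.05,.09,.13); reg("skirt",(.447,-.344),.05,.066,.13)
for n in ("long_ring_center","probe_handle","flap"):
    for b in outline_of(n,p)[:2]:
        m=b["region"]&~np.isnan(X[...,0]); 
        if m.sum()>5: print(n,round(b["conf"],2),m.sum(),cv2.minAreaRect(X[m][:,:2].astype(np.float32)*1000))
a=cv2.resize(p["img"][140:230,170:320],(800,480),interpolation=cv2.INTER_CUBIC); save("crop",a)
E
```

```text
long 145 [559.3 302. ] [42.6 41.1] 24.9 [0.5596 0.3014 0.0338]
short 14 [616.9  92. ] [ 9.8 21.8] 20.4 [0.6157 0.0909 0.0331]
probe 310 [472.3 -69. ] [215.2 189.3] 47.4 [ 0.483  -0.0677  0.0269]
handle 140 [461.6 -71.6] [68.1 24.4] 5.0 [ 0.4616 -0.071   0.0415]
console 3000 [ 541.5 -338.3] [265.3 141.4] 5.9 [ 0.5419 -0.3359  0.061 ]
knob 69 [ 449.8 -347.5] [44.5 13.6] 6.1 [ 0.4497 -0.3459  0.1045]
skirt 165 [ 449.6 -340.4] [54.9 60.1] 14.4 [ 0.4489 -0.3431  0.0859]
long_ring_center 0.74 182 ((561.3937377929688, 305.02008056640625), (54.23847961425781, 45.428707122802734), 27.68126678466797)
probe_handle 0.73 277 ((507.31549072265625, -69.5711898803711), (159.6325225830078, 32.94680404663086), 6.858502388000488)
probe_handle 0.65 161 ((260.33831787109375, 268.427734375), (90.25081634521484, 23.1384334564209), 45.162960052490234)
flap 0.57 1124 ((606.5796508789062, -334.5369873046875), (117.74100494384766, 121.18276977539062), 5.042680263519287)
```

View pics/crop.png

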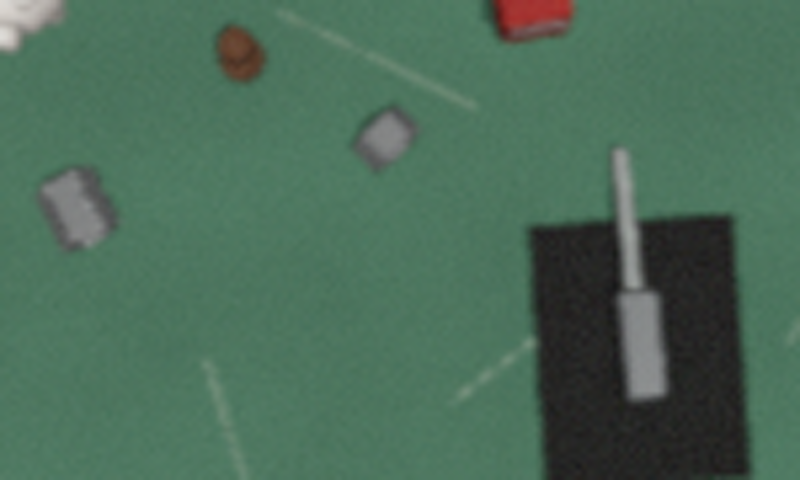

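The crop shows the long ring at (78,208), its bore tilted about 25° left of up. The short ring is at (385,137), and the grey probe lies on the small mat with its handle at (643,345) and its rod pointing up. That confirms the choice, so I'm moving towards the knob.

Call:
carry_out(deltas=[[0.4,-0.2,0,0.3,1],[0.8,-0.4,0,0.38,1],[1,-0.5,0,0.38,1],[1,-0.5,0,0.38,1],[1,-0.5,0,0.38,1]], force=60)

```text
clock: 2.33
position: [0.3022, -0.4836, 0.224]
ee_rot: [0.999, 0.047, -0.0, 0.0]
ft_force: [0.1, -0.2, -0.7]
grip_width: 0.999
grasp_force: 0.0
```

```bash
cat >> h.py <<'E'
from scipy.spatial.transform import Rotation as Ro
def tool(o=None):
    o=o or manip.get_obs(); R=Ro.from_quat(o["ee_rot"]).as_matrix(); return o["position"],R,np.degrees(np.arctan2(R[1,0],R[0,0]))
def go(x,y,z,yaw=None):
    o=manip.get_obs(); P,R,w=tool(o); d=R.T@(np.array([x,y,z])-P)/.15
    s=0 if yaw is None else ((w-yaw+180)%360-180)/30
    print("t",round(o["clock"],2),"pos",np.round(P,4),"yaw",round(w,2),"F",np.round(o["ft_force"],1),"grip",round(o["grip_width"],3),round(o["grasp_force"],1),"j7",round(o["joint_pos"][6],2),"j3,5",np.round(o["joint_pos"][[2,4]],2))
    print("  -> deltas",np.round(d,3),"spin",round(s,3))
E
python3 -c "
from h import *
go(.45,-.347,.2,5.5)"
```

```text
t 2.33 pos [ 0.3022 -0.4836  0.224 ] yaw 5.4 F [ 0.1 -0.2 -0.7] grip 0.999 0.0 j7 -0.57 j3,5 [-0.14  0.03]
  -> deltas [ 1.067 -0.814  0.159] spin -0.003
```

Call:
carry_out(deltas=[[0.4,-0.3,0,0,1],[0.8,-0.6,0,0,1],[1,-0.8,0,0,1],[1,-0.8,0,0,1],[1,-0.8,0,0,1]])

```text
clock: 2.95
position: [0.44, -0.3506, 0.2238]
ee_rot: [0.999, 0.047, -0.0, 0.0]
ft_force: [-0.0, -0.3, 0.0]
grip_width: 1.005
grasp_force: 0.0
```

```bash
python3 - <<'E'
from h import *
np.set_printoptions(precision=4,suppress=True)
p=camera("wrist"); X=cloud(p); save("w1",cv2.resize(p["img"],(800,600)))
print("cam pos",-np.array(p["R"]).T@p["t"])
def reg(name,c,r,lo,hi):
    m=(np.hypot(X[...,0]-c[0],X[...,1]-c[1])<r)&(X[...,2]>lo)&(X[...,2]<hi)
    if m.sum()<10: return print(name,m.sum())
    (q,s,a)=cv2.minAreaRect(X[m][:,:2].astype(np.float32)*1000)
    print(name,m.sum(),np.round(q,1),np.round(s,1),round(a,1),X[m].mean(0),np.nanpercentile(X[m][:,2],[5,50,95]))
reg("console",(.52,-.335),.2,.045,.065);reg("knob",(.45,-.347),.04,.098,.13); reg("skirt",(.45,-.347),.04,.066,.08)
for b in outline_of("flap",p)[:1]:
    m=b["region"]&~np.isnan(X[...,0]); print(b["conf"],cv2.minAreaRect(X[m][:,:2].astype(np.float32)*1000),X[m].mean(0))
go(.45,-.347,.2,5.5)
E
```

```text
cam pos [ 0.5193 -0.3423  0.373 ]
console 27158 [ 512.8 -403.7] [196.9 264.2] 5.6 [ 0.5239 -0.3518  0.0603] [0.0573 0.0597 0.0641]
knob 607 [ 448.5 -347.6] [45.  11.3] 5.5 [ 0.45   -0.3477  0.1068] [0.1052 0.107  0.1083]
skirt 1072 [ 448.9 -347.9] [45.8 47.2] 3.8 [ 0.4495 -0.348   0.0712] [0.0699 0.0712 0.0724]
0.73 ((495.61480712890625, -343.2402648925781), (219.084716796875, 167.15264892578125), 5.694846153259277) [ 0.5167 -0.3413  0.062 ]
t 3.05 pos [ 0.4393 -0.3515  0.2238] yaw 5.23 F [ 0.5 -0.9  0.7] grip 0.999 0.0 j7 -0.93 j3,5 [-0.26  0.06]
  -> deltas [ 0.074 -0.023  0.159] spin -0.009
```

View pics/w1.png

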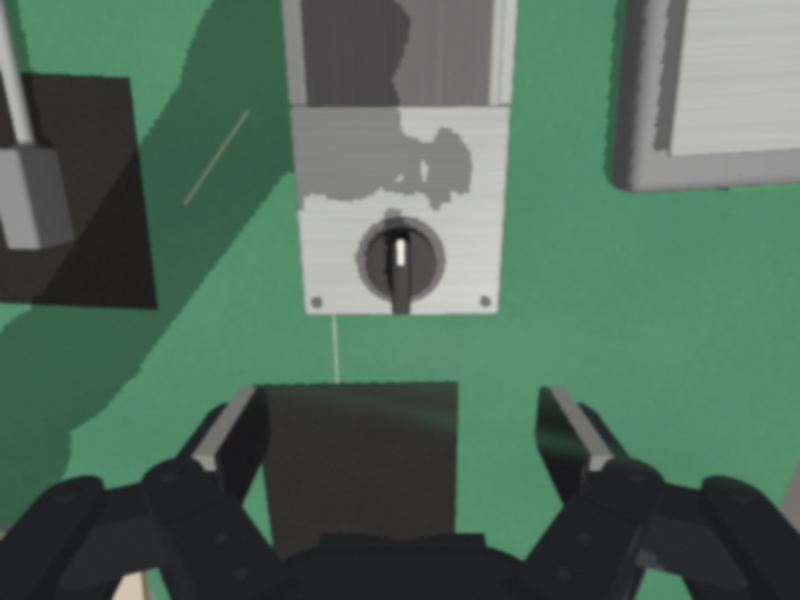

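The wrist view shows the knob at (400,260) with its bar along the console axis at yaw 5.5°, and the grey flap is closed above it. I'll descend to straddle the bar and grip it.

Call:
carry_out(deltas=[[0.07,-0.02,0.2,-0.01,0.2],[0.07,-0.02,0.5,-0.01,0],[0.07,-0.02,0.7,-0.01,0],[0.07,-0.02,0.8,-0.01,0],[0.07,-0.02,0.8,-0.01,0],[0.07,-0.02,0.8,-0.01,-1],[0.07,-0.02,0.8,-0.01,-1],[0.07,-0.02,0.8,-0.01,-1],[0.07,-0.02,0.8,-0.01,-1],[0.07,-0.02,0.8,-0.01,-1],[0.07,-0.02,0.8,-0.01,-1]], force=60)

```text
clock: 4.42
position: [0.451, -0.3454, 0.104]
ee_rot: [0.999, 0.05, 0.0, 0.0]
ft_force: [0.2, 0.0, 0.7]
grip_width: 0.003
grasp_force: 0.0
```

```bash
python3 -c "
from h import *
go(.449,-.3478,.095,5.5)"
```

```text
t 4.42 pos [ 0.451  -0.3454  0.104 ] yaw 5.73 F [0.2 0.  0.7] grip 0.003 0.0 j7 -0.97 j3,5 [-0.27  0.09]
  -> deltas [-0.015  0.015  0.06 ] spin 0.008
```

```bash
python3 - <<'E'
from h import *
p=camera("wrist"); q=camera("side"); t=camera("top")
a=np.hstack([cv2.resize(p["img"],(400,300)),cv2.resize(q["img"][100:200,250:383],(400,300))])
b=np.hstack([cv2.resize(t["img"][150:240,310:430],(400,300)),np.zeros((300,400,3),np.uint8)])
save("w2",np.vstack([a,b]))
E
```

```text
(no output)
```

View pics/w2.png

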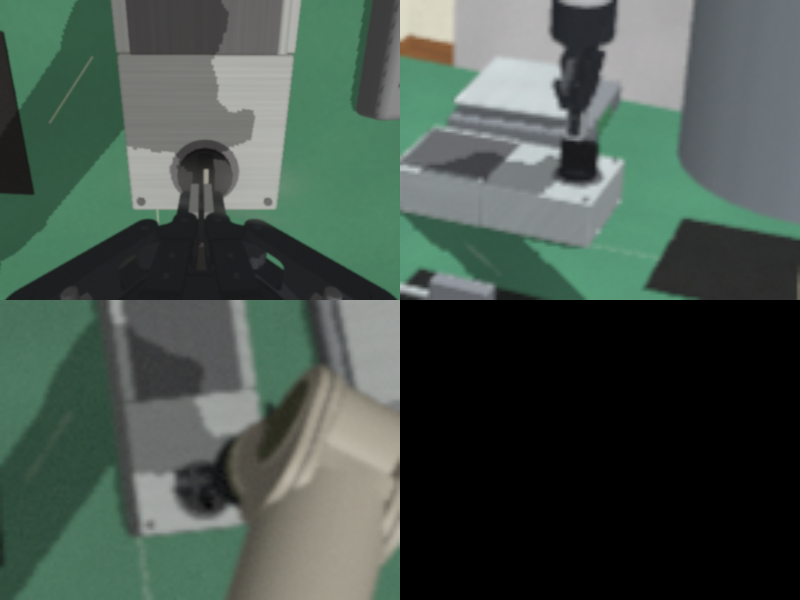

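The wrist view shows the pad tips at (197,190) and (217,190) flanking the bar's white mark, which doesn't agree with a shut reading. I'll check the reading and measure the depth around the fingers.

```bash
python3 - <<'E'
from h import *
np.set_printoptions(precision=4,suppress=True)
go(.449,-.3478,.095,5.5)
p=camera("wrist"); X=cloud(p)
a=cv2.resize(p["img"][190:310,200:320],(600,600),interpolation=cv2.INTER_CUBIC); save("w3",a)
for r in (205,215,225,235,245,255,265,275): print(r,[ (c,tuple(np.round(X[r,c]*1000).tolist())) for c in range(238,292,6)])
E
```

```text
t 4.58 pos [ 0.451  -0.3454  0.1039] yaw 5.73 F [-0.1  0.7 -0.6] grip 0.003 0.0 j7 -0.97 j3,5 [-0.27  0.09]
  -> deltas [-0.015  0.015  0.06 ] spin 0.008
205 [(238, (463.0, -331.0, 72.0)), (244, (462.0, -334.0, 71.0)), (250, (463.0, -338.0, 71.0)), (256, (470.0, -342.0, 90.0)), (262, (471.0, -345.0, 90.0)), (268, (471.0, -349.0, 90.0)), (274, (465.0, -354.0, 71.0)), (280, (464.0, -358.0, 69.0)), (286, (466.0, -362.0, 73.0))]
215 [(238, (455.0, -331.0, 71.0)), (244, (456.0, -335.0, 71.0)), (250, (456.0, -339.0, 72.0)), (256, (470.0, -342.0, 105.0)), (262, (470.0, -345.0, 104.0)), (268, (471.0, -348.0, 105.0)), (274, (470.0, -352.0, 102.0)), (280, (458.0, -359.0, 71.0)), (286, (458.0, -363.0, 71.0))]
225 [(238, (448.0, -332.0, 72.0)), (244, (448.0, -336.0, 70.0)), (250, (448.0, -340.0, 71.0)), (256, (465.0, -342.0, 108.0)), (262, (466.0, -345.0, 108.0)), (268, (466.0, -349.0, 107.0)), (274, (465.0, -352.0, 106.0)), (280, (451.0, -360.0, 71.0)), (286, (451.0, -364.0, 71.0))]
235 [(238, (440.0, -332.0, 71.0)), (244, (441.0, -336.0, 72.0)), (250, (462.0, -339.0, 114.0)), (256, (463.0, -34
[... 600 characters left out ...]
 135.0)), (268, (463.0, -348.0, 134.0)), (274, (459.0, -352.0, 127.0)), (280, (460.0, -354.0, 128.0)), (286, (422.0, -369.0, 59.0))]
265 [(238, (458.0, -335.0, 137.0)), (244, (463.0, -338.0, 144.0)), (250, (462.0, -340.0, 143.0)), (256, (463.0, -343.0, 143.0)), (262, (464.0, -345.0, 144.0)), (268, (463.0, -348.0, 143.0)), (274, (460.0, -351.0, 137.0)), (280, (460.0, -354.0, 136.0)), (286, (460.0, -356.0, 137.0))]
275 [(238, (464.0, -336.0, 154.0)), (244, (463.0, -338.0, 151.0)), (250, (464.0, -340.0, 153.0)), (256, (461.0, -343.0, 148.0)), (262, (461.0, -345.0, 148.0)), (268, (464.0, -347.0, 152.0)), (274, (466.0, -349.0, 154.0)), (280, (466.0, -352.0, 155.0)), (286, (465.0, -354.0, 152.0))]
```

View pics/w3.png

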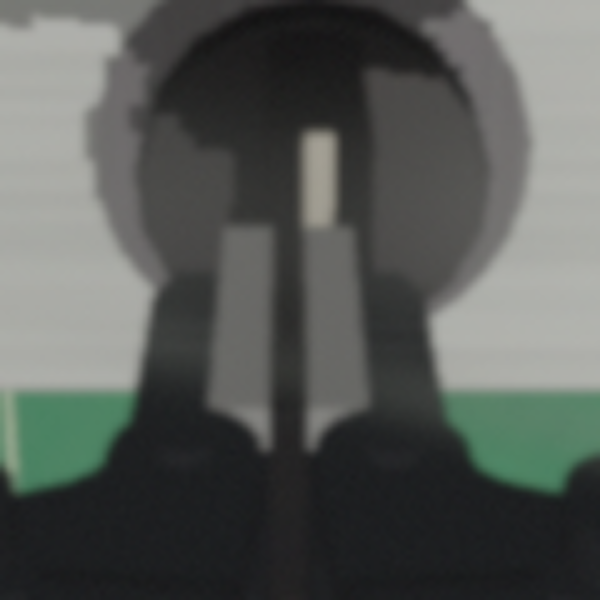

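The pads have closed in the air. In the close crop the pad tips (y≈227) sit above the bar at z≈0.111, so the real tips are about 29 mm higher than the stated geometry says. I'll trust the picture: open, centre, descend 30 mm gently and grip again.

Call:
carry_out(deltas=[[-0.015,0.015,0,0,0],[-0.015,0.015,0,0,0],[-0.015,0.015,0,0,0],[-0.015,0.015,0.05,0,0],[-0.015,0.015,0.1,0,0],[-0.015,0.015,0.15,0,0],[-0.015,0.015,0.15,0,0]])

```text
clock: 5.5
position: [0.4485, -0.3475, 0.0805]
ee_rot: [0.999, 0.05, -0.001, -0.0]
ft_force: [0.3, -0.7, -0.1]
grip_width: 0.5
grasp_force: 0.0
```

```bash
python3 - <<'E'
from h import *
np.set_printoptions(precision=4,suppress=True)
go(.449,-.3478,.076,5.5)
p=camera("side"); X=cloud(p)
m=(abs(X[...,0]-.45)<.05)&(abs(X[...,1]+.347)<.06)&(X[...,2]>.075)&(X[...,2]<.2)
# lowest points of both fingers: print z profile per y-bin
for y in np.arange(-.40,-.29,.01):
    k=m&(abs(X[...,1]-y)<.005); 
    if k.sum(): print(round(y,3),k.sum(),np.percentile(X[k][:,2],[2,10,50,98]).round(3))
E
```

```text
t 5.5 pos [ 0.4485 -0.3475  0.0805] yaw 5.74 F [ 0.3 -0.7 -0.1] grip 0.5 0.0 j7 -0.97 j3,5 [-0.27  0.1 ]
  -> deltas [0.003 0.003 0.03 ] spin 0.008
-0.4 12 [0.136 0.141 0.171 0.184]
-0.39 2 [0.137 0.137 0.141 0.145]
-0.38 8 [0.104 0.118 0.135 0.186]
-0.37 50 [0.1   0.105 0.133 0.19 ]
-0.36 18 [0.087 0.093 0.18  0.194]
-0.35 31 [0.077 0.081 0.099 0.196]
-0.34 36 [0.075 0.078 0.095 0.195]
-0.33 33 [0.101 0.133 0.176 0.195]
-0.32 69 [0.091 0.095 0.135 0.193]
-0.31 43 [0.099 0.102 0.128 0.199]
-0.3 31 [0.138 0.14  0.152 0.196]
-0.29 36 [0.137 0.14  0.157 0.193]
```

Half-open tips are at z≈0.091, flanking the bar with no force. Closing here overlaps the bar by about 20 mm.

Call:
carry_out(deltas=[[0,0,0,0,-1],[0,0,0,0,-1],[0,0,0,0,-1],[0,0,0,0,-1],[0,0,0,0,-1]], force=80)

```text
clock: 6.18
position: [0.4492, -0.3485, 0.0818]
ee_rot: [0.999, 0.05, 0.0, 0.001]
ft_force: [0.3, -4.9, 3.4]
grip_width: 0.115
grasp_force: 79.3
```

Call:
carry_out(deltas=[[0,0.003,0.02,0,-1],[0,0.003,0.04,0,-1],[0,0.003,0.055,0,-1],[0,0.003,0.06,0,-1],[0,0.003,0.06,0,-1]])

```text
clock: 6.8
position: [0.4494, -0.3487, 0.0739]
ee_rot: [0.999, 0.05, 0.0, 0.001]
ft_force: [-4.4, -0.4, 17.9]
grip_width: 0.115
grasp_force: 81.6
```

Fully pressed (7.9 mm travel, 18 N). Turning clockwise.

Call:
carry_out(deltas=[[0,0.003,0.06,0.2,-1],[0,0.003,0.06,0.4,-1],[0,0.003,0.06,0.6,-1],[0,0.003,0.06,0.8,-1],[0,0.003,0.06,1,-1],[0,0.003,0.06,1,-1]])

```text
clock: 7.55
position: [0.4518, -0.3515, 0.0713]
ee_rot: [0.977, -0.211, 0.004, 0.003]
ft_force: [-17.9, 6.7, 66.8]
grip_width: 0.114
grasp_force: 93.3
```

```bash
python3 -c "
from h import *
go(.449,-.3478,.0739,-69);print(manip.get_obs()['torque'])"
```

```text
t 7.55 pos [ 0.4518 -0.3515  0.0713] yaw -24.4 F [-17.9   6.7  66.8] grip 0.114 93.3 j7 -1.47 j3,5 [-0.18  0.07]
  -> deltas [-0.027 -0.015 -0.018] spin 1.487
[ 1.27428393  3.74966747 -0.07680154]
```

My rows measure from the pose at the start of each call, so I over-pressed (67 N). I'll ease back 8 mm while continuing the turn.

Call:
carry_out(deltas=[[0,0,-0.03,0,-1],[0,0,-0.05,0,-1],[0,0,-0.055,0.2,-1],[0,0,-0.055,0.4,-1],[0,0,-0.055,0.6,-1],[0,0,-0.055,0.8,-1],[0,0,-0.055,0.8,-1]])

```text
clock: 8.43
position: [0.4499, -0.3526, 0.0734]
ee_rot: [0.912, -0.41, 0.003, 0.002]
ft_force: [0.6, -11.7, 6.8]
grip_width: 0.117
grasp_force: 84.7
```

```bash
python3 -c "
from h import *
go(.449,-.3478,.0739,-69);print(manip.get_obs()['torque'])"
```

```text
t 8.43 pos [ 0.4499 -0.3526  0.0734] yaw -48.45 F [  0.6 -11.7   6.8] grip 0.117 84.7 j7 -1.87 j3,5 [-0.11  0.05]
  -> deltas [-0.028 -0.016 -0.003] spin 0.685
[-3.44547771 -0.51651966 -0.07417889]
```

Call:
carry_out(deltas=[[0.01,0.01,0.015,0,-1],[0.01,0.01,0.025,0,-1],[0.01,0.01,0.025,0,-1]])

```text
clock: 8.8
position: [0.4502, -0.353, 0.0718]
ee_rot: [0.912, -0.409, 0.003, 0.001]
ft_force: [-9.6, 0.3, 33.6]
grip_width: 0.12
grasp_force: 88.7
```

Call:
carry_out(deltas=[[0,0,-0.005,0.2,-1],[0,0,-0.005,0.4,-1],[0,0,-0.005,0.6,-1],[0,0,-0.005,0.7,-1],[0,0,-0.005,0.78,-1],[0,0,-0.005,0.78,-1]])

```text
clock: 9.55
position: [0.4487, -0.3536, 0.0719]
ee_rot: [0.811, -0.586, 0.002, 0.002]
ft_force: [-11.8, -2.3, 31.2]
grip_width: 0.117
grasp_force: 89.0
```

```bash
python3 - <<'E'
from h import *
go(.449,-.3478,.0739,-69);print(manip.get_obs()['torque'])
p=camera("wrist"); X=cloud(p)
q=camera("top"); Y=cloud(q)
for Z in (X,Y):
  m=(abs(Z[...,0]-.61)<.12)&(abs(Z[...,1]+.36)<.12)&(Z[...,2]>.09)&(Z[...,2]<.2); print(m.sum(), Z[m].mean(0).round(3) if m.sum() else "", Z[m].max(0).round(3) if m.sum() else "")
a=np.hstack([cv2.resize(p["img"],(400,300)),cv2.resize(q["img"][130:240,300:447],(400,300))]); save("w4",a)
E
```

```text
t 9.55 pos [ 0.4487 -0.3536  0.0719] yaw -71.7 F [-11.8  -2.3  31.2] grip 0.117 89.0 j7 -2.25 j3,5 [-0.05  0.02]
  -> deltas [-0.036 -0.014 -0.014] spin -0.09
[-1.29539512  2.74476259  0.97193345]
5696 [ 0.507 -0.356  0.149] [ 0.576 -0.337  0.169]
465 [ 0.599 -0.388  0.142] [ 0.671 -0.322  0.187]
```

View pics/w4.png

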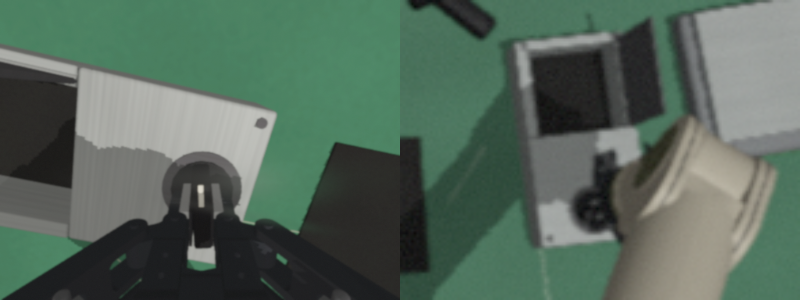

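The slot is open at (570,90) in the right half, with the flap upright at (640,70). I'll unwind the slight over-twist, rise 8 mm so the knob comes up, release and lift.

Call:
carry_out(deltas=[[0,0,0,-0.04,-1],[0,0,-0.02,-0.04,-1],[0,0,-0.04,-0.04,-1],[0,0,-0.06,-0.04,-1],[0,0,-0.07,-0.04,-1],[0,0,-0.07,-0.04,0],[0,0,-0.07,-0.04,0],[0,0,-0.07,-0.04,0],[0,0,-0.2,-0.04,0],[0,0,-0.5,-0.04,0],[0,0,-0.9,-0.04,0],[0,0,-0.9,-0.04,0]])

```text
clock: 11.15
position: [0.4511, -0.3519, 0.2086]
ee_rot: [0.817, -0.577, 0.004, -0.0]
ft_force: [-0.6, 0.2, -1.2]
grip_width: 0.503
grasp_force: 0.0
```

```bash
python3 - <<'E'
from h import *
go(.462,-.0715,.25,-175)
X=cloud(camera("wrist"))
m=(np.hypot(X[...,0]-.45,X[...,1]+.348)<.04)&(X[...,2]>.09)&(X[...,2]<.125)
print(cv2.minAreaRect(X[m][:,:2].astype(np.float32)*1000),np.percentile(X[m][:,2],[5,50,95]),m.sum())
m=(X[...,0]>.5)&(abs(X[...,1]+.36)<.12)&(X[...,2]>.09)&(X[...,2]<.19); print(m.sum(),X[m].mean(0) if m.sum() else '')
E
```

```text
t 11.15 pos [ 0.4511 -0.3519  0.2086] yaw -70.45 F [-0.6  0.2 -1.2] grip 0.503 0.0 j7 -2.23 j3,5 [-0.05  0.01]
  -> deltas [-1.736 -0.695 -0.284] spin 3.485
((447.8545837402344, -348.2212219238281), (11.730108261108398, 45.86790084838867), 20.11022186279297) [0.10249336 0.10715426 0.10841577] 694
1227 [ 0.58276205 -0.40059495  0.16616222]
```

The knob is up (top 0.107) with its bar at -70°, at the stop, and the flap is upright. Moving to the probe while turning counter-clockwise for the flipped grasp, which keeps the last joint in range at the slot.

Call:
carry_out(deltas=[[-0.4,-0.16,0,-0.35,0],[-0.8,-0.32,0,-0.7,0],[-1,-0.4,0,-1,0],[-1,-0.4,0,-1,0]])

```text
clock: 11.7
position: [0.4552, -0.186, 0.2025]
ee_rot: [0.939, -0.343, -0.001, -0.0]
ft_force: [-0.1, -0.6, 0.2]
grip_width: 0.503
grasp_force: 0.0
```

```bash
python3 -c "
from h import *
go(.462,-.0715,.25,-175)"
```

```text
t 11.7 pos [ 0.4552 -0.186   0.2025] yaw -40.08 F [-0.1 -0.6  0.2] grip 0.503 0.0 j7 -1.99 j3,5 [-0.21  0.01]
  -> deltas [-0.458 -0.613 -0.316] spin 4.497
```

Call:
carry_out(deltas=[[-0.2,-0.25,0,-0.35,0],[-0.4,-0.5,-0.2,-0.7,0],[-0.46,-0.6,-0.3,-1,0]])

```text
clock: 12.08
position: [0.4614, -0.0742, 0.249]
ee_rot: [0.996, -0.088, -0.0, -0.0]
ft_force: [-0.0, -0.9, 0.2]
grip_width: 0.5
grasp_force: 0.0
```

Call:
carry_out(deltas=[[0,0,0,-0.35,0],[0,0,0,-0.7,0],[0,0,0,-1,0]])

```text
clock: 12.45
position: [0.4609, -0.0771, 0.2475]
ee_rot: [0.985, 0.171, -0.001, -0.0]
ft_force: [0.3, -0.4, -0.2]
grip_width: 0.502
grasp_force: 0.0
```

Call:
carry_out(deltas=[[0,0,0,-0.35,0],[0,0,0,-0.7,0],[0,0,0,-1,0]])

```text
clock: 12.82
position: [0.4609, -0.0771, 0.2475]
ee_rot: [0.907, 0.42, -0.001, -0.001]
ft_force: [-0.4, -0.4, 0.1]
grip_width: 0.5
grasp_force: 0.0
```

Call:
carry_out(deltas=[[0,0,0,-0.35,0],[0,0,0,-0.7,0],[0,0,0,-1,0]])

```text
clock: 13.2
position: [0.4609, -0.0771, 0.2474]
ee_rot: [0.768, 0.641, -0.001, -0.001]
ft_force: [0.0, 0.2, 0.6]
grip_width: 0.501
grasp_force: 0.0
```

Call:
carry_out(deltas=[[0,0,0,-0.35,0],[0,0,0,-0.7,0],[0,0,0,-1,0]])

```text
clock: 13.58
position: [0.4609, -0.0771, 0.2474]
ee_rot: [0.576, 0.818, -0.0, -0.001]
ft_force: [-0.3, 0.6, 0.2]
grip_width: 0.503
grasp_force: 0.0
```

Call:
carry_out(deltas=[[0,0,0,-0.35,0],[0,0,0,-0.7,0],[0,0,0,-1,0]])

```text
clock: 13.95
position: [0.4609, -0.0771, 0.2474]
ee_rot: [0.345, 0.939, -0.0, -0.001]
ft_force: [0.4, -0.4, 0.1]
grip_width: 0.502
grasp_force: 0.0
```

Call:
carry_out(deltas=[[0,0,0,-0.35,0],[0,0,0,-0.7,0],[0,0,0,-1,0]])

```text
clock: 14.32
position: [0.4609, -0.0771, 0.2474]
ee_rot: [0.09, 0.996, 0.0, -0.001]
ft_force: [-0.4, -0.0, -0.3]
grip_width: 0.498
grasp_force: 0.0
```

Call:
carry_out(deltas=[[0,0,0,-0.35,0],[0,0,0,-0.5,0],[0,0,0,-0.5,0]])

```text
clock: 14.7
position: [0.4609, -0.077, 0.2477]
ee_rot: [-0.038, 0.999, 0.0, -0.001]
ft_force: [0.2, -0.1, -0.5]
grip_width: 0.499
grasp_force: 0.0
```

```bash
python3 - <<'E'
from h import *
go(.462,-.0715,.1,-175)
for n in ("wrist","top"):
  p=camera(n); X=cloud(p)
  def reg(name,c,r,lo,hi):
    m=(np.hypot(X[...,0]-c[0],X[...,1]-c[1])<r)&(X[...,2]>lo)&(X[...,2]<hi)
    if m.sum()<10: return print(name,m.sum())
    (q,s,a)=cv2.minAreaRect(X[m][:,:2].astype(np.float32)*1000)
    print(n,name,m.sum(),np.round(q,1),np.round(s,1),round(a,1),X[m].mean(0).round(4))
  reg("handle",(.462,-.0715),.06,.036,.05)
  reg("rod",(.56,-.063),.045,.012,.03)
  reg("long",(.559,.302),.045,.028,.06)
E
```

```text
t 14.7 pos [ 0.4609 -0.077   0.2477] yaw -175.63 F [ 0.2 -0.1 -0.5] grip 0.499 0.0 j7 1.72 j3,5 [-0.3 -0. ]
  -> deltas [-0.011  0.035  0.984] spin -0.021
wrist handle 1067 [461.4 -71.1] [69.7 23. ] 5.1 [ 0.46   -0.0709  0.0421]
wrist rod 361 [555.1 -62.9] [78.9  8.6] 4.8 [ 0.5536 -0.063   0.0203]
wrist long 59 [559.6 286.9] [34.  7.] 29.1 [0.5572 0.2849 0.0297]
top handle 30 [461.3 -64.6] [66.9  8.5] 2.7 [ 0.4502 -0.0649  0.0421]
top rod 60 [556.3 -60.9] [17.8 75.8] 87.9 [ 0.5557 -0.0633  0.0197]
top long 114 [559.9 300.9] [44.  38.6] 21.6 [0.5589 0.301  0.0364]
```

The handle is at (461.4,-71.1) mm with yaw 5°. Descending in two stages.

Call:
carry_out(deltas=[[-0.005,0.04,0.3,-0.02,0],[-0.005,0.04,0.7,-0.02,0],[-0.005,0.04,0.95,-0.02,0],[-0.005,0.04,1,-0.02,0],[-0.005,0.04,1,-0.02,0],[-0.005,0.04,1,-0.02,0]])

```text
clock: 15.55
position: [0.4628, -0.0703, 0.1004]
ee_rot: [-0.044, 0.999, -0.0, 0.001]
ft_force: [0.5, 0.5, -0.3]
grip_width: 0.5
grasp_force: 0.0
```

```bash
python3 - <<'E'
from h import *
go(.4614,-.0711,.006,-175)
p=camera("side"); X=cloud(p)
m=(abs(X[...,0]-.461)<.05)&(X[...,2]>.046)&(X[...,2]<.2)
for y in np.arange(-.12,-.02,.01):
    k=m&(abs(X[...,1]-y)<.005); 
    if k.sum(): print(round(y,3),k.sum(),np.percentile(X[k][:,2],[2,10,50,98]).round(3))
E
```

```text
t 15.55 pos [ 0.4628 -0.0703  0.1004] yaw -174.9 F [ 0.5  0.5 -0.3] grip 0.5 0.0 j7 1.68 j3,5 [-0.32  0.04]
  -> deltas [ 0.011 -0.004  0.629] spin 0.003
-0.12 25 [0.156 0.158 0.175 0.198]
-0.11 4 [0.155 0.157 0.167 0.186]
-0.1 22 [0.114 0.125 0.153 0.163]
-0.09 83 [0.11  0.115 0.136 0.19 ]
-0.08 8 [0.18  0.181 0.186 0.198]
-0.06 4 [0.054 0.087 0.187 0.199]
-0.05 36 [0.112 0.123 0.181 0.198]
-0.04 85 [0.11  0.119 0.145 0.198]
-0.03 22 [0.118 0.119 0.132 0.172]
```

Call:
carry_out(deltas=[[0.01,0,0.25,0,0],[0.01,0,0.5,0,0],[0.01,0,0.6,0,0],[0.01,0,0.63,0,0],[0.01,0,0.63,0,0],[0.01,0,0.63,0,-1],[0.01,0,0.63,0,-1],[0.01,0,0.63,0,-1],[0.01,0,0.63,0,-1],[0.01,0,0.63,0,-1]], force=110)

```text
clock: 16.85
position: [0.4611, -0.0705, 0.0056]
ee_rot: [-0.045, 0.999, -0.0, 0.001]
ft_force: [-1.6, -0.8, 7.7]
grip_width: 0.263
grasp_force: 108.2
```

Gripped at 108 N. Lifting and carrying the probe towards the ring, which is centred near (0.5595,0.3015) with its axis at about 22°.

Call:
carry_out(deltas=[[0,0,-0.1,0,-1],[0,0,-0.3,0,-1],[0,0,-0.5,0,-1],[0.05,0.2,-0.6,0,-1],[0.1,0.4,-0.6,-0.1,-1],[0.15,0.65,-0.6,-0.2,-1],[0.2,0.85,-0.6,-0.3,-1],[0.2,1,-0.6,-0.4,-1],[0.2,1,-0.6,-0.4,-1]])

```text
clock: 17.98
position: [0.4167, 0.0781, 0.0941]
ee_rot: [-0.151, 0.989, 0.0, 0.0]
ft_force: [0.5, -0.4, -1.5]
grip_width: 0.262
grasp_force: 107.8
```

```bash
python3 - <<'E'
from h import *
go(.385,.2285,.0976,-157.5)
p=camera("top"); X=cloud(p)
m=(np.hypot(X[...,0]-.5595,X[...,1]-.3015)<.05)&(X[...,2]>.015)&(X[...,2]<.06)
q=X[m]; print(q.mean(0))
t=q[q[:,2]>.033]; print(len(t),t.mean(0),cv2.minAreaRect(t[:,:2].astype(np.float32)*1000))
# fit axis: minimise fit of ridge profile: side extents along direction vs perpendicular
for a in range(14,34,2):
    u=np.array([np.cos(np.radians(a)),np.sin(np.radians(a))]); n=np.array([-u[1],u[0]])
    s=q[:,:2]@n; w=q[:,:2]@u
    k=np.polyfit(s-s.mean(),q[:,2],4); r=q[:,2]-np.polyval(k,s-s.mean())
    print(a,"resid",round(r.std()*1e3,3),"len",round(np.ptp(w)*1e3,1),"wid",round(np.ptp(s)*1e3,1))
o=outline_of("long_ring_center",p)
a=cv2.resize(p["img"][150:210,150:230],(640,480),interpolation=cv2.INTER_CUBIC); save("r1",a)
# second estimate: image edges
E
```

```text
t 17.98 pos [0.4167 0.0781 0.0941] yaw -162.62 F [ 0.5 -0.4 -1.5] grip 0.262 107.8 j7 1.57 j3,5 [-0.49  0.02]
  -> deltas [-0.098  1.02  -0.023] spin -0.171
[0.55930894 0.30126514 0.03263456]
87 [0.55910425 0.30219958 0.03694387] ((559.3959350585938, 300.84814453125), (43.57427215576172, 31.379497528076172), 26.333946228027344)
14 resid 4.264 len 50.1 wid 49.5
16 resid 4.109 len 49.3 wid 48.6
18 resid 3.954 len 48.4 wid 47.7
20 resid 3.802 len 47.5 wid 46.7
22 resid 3.656 len 46.5 wid 45.6
24 resid 3.525 len 45.4 wid 44.5
26 resid 3.425 len 44.4 wid 43.6
28 resid 3.379 len 44.1 wid 43.4
30 resid 3.4 len 45.0 wid 43.5
32 resid 3.486 len 45.8 wid 44.4
```

View pics/r1.png

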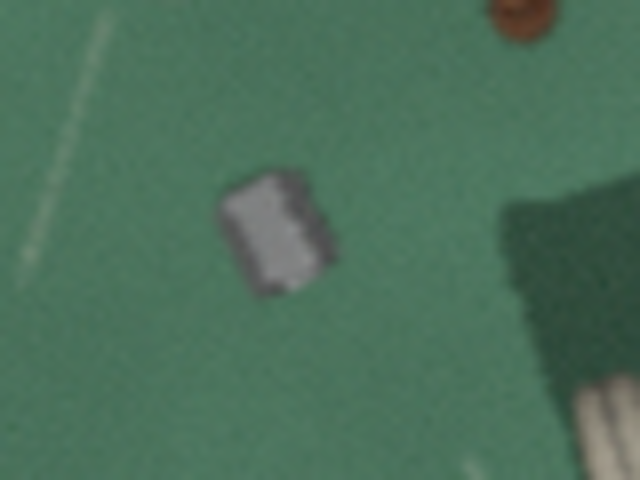

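The ring shows its long edges at about 25–26° ((220,215)→(258,295)); the depth fit gives 27°, so I use 26°. Going to the pre-insertion pose.

```bash
python3 -c "
from h import *
go(.3913,.2194,.06,-154)"
```

```text
t 18.07 pos [0.417  0.0761 0.094 ] yaw -162.87 F [ 0.2  0.  -0.3] grip 0.266 107.8 j7 1.57 j3,5 [-0.48  0.02]
  -> deltas [-0.118  0.964  0.226] spin -0.296
```

Call:
carry_out(deltas=[[-0.02,0.2,0,-0.1,-1],[-0.05,0.45,0,-0.2,-1],[-0.08,0.7,0,-0.3,-1],[-0.1,0.9,0.1,-0.3,-1],[-0.12,0.96,0.2,-0.3,-1],[-0.12,0.96,0.4,-0.3,-1],[-0.12,0.96,0.5,-0.3,-1],[-0.12,0.96,0.5,-0.3,-1]])

```text
clock: 19.08
position: [0.3908, 0.2191, 0.0184]
ee_rot: [-0.226, 0.974, -0.0, -0.001]
ft_force: [0.7, 0.3, -0.8]
grip_width: 0.263
grasp_force: 107.9
```

```bash
python3 - <<'E'
from h import *
go(.3913,.2194,.0076,-154)
p=camera("side"); X=cloud(p); q=camera("top"); Y=cloud(q)
for n,Z in (("side",X),("top",Y)):
    u=np.array([np.cos(np.radians(26)),np.sin(np.radians(26))]); nn=np.array([-u[1],u[0]]); d=Z[...,:2]-np.array([.3913,.2194]); s=d@u; t=d@nn
    m=(s>.06)&(s<.15)&(abs(t)<.02)&(Z[...,2]>.006)&(Z[...,2]<.06)
    for a in np.arange(.06,.15,.015):
        k=m&(s>a)&(s<a+.015)
        if k.sum()>2: print(n,round(a,3),k.sum(),"t",round(t[k].mean()*1e3,1),"z",np.percentile(Z[k][:,2],[5,50,95]).round(4))
    if m.sum(): print("smax",s[m].max())
E
```

```text
t 19.07 pos [0.3908 0.2191 0.0184] yaw -153.87 F [ 0.7  0.3 -0.8] grip 0.263 107.9 j7 1.26 j3,5 [-0.62  0.19]
  -> deltas [-0.004  0.001  0.072] spin 0.004
side 0.06 23 t 1.6 z [0.0265 0.0304 0.034 ]
side 0.075 21 t 1.2 z [0.0243 0.0305 0.0335]
side 0.09 21 t 2.8 z [0.0246 0.0304 0.0348]
side 0.105 17 t 2.3 z [0.0276 0.031  0.0334]
side 0.12 15 t 2.3 z [0.0268 0.0306 0.0332]
smax 0.13318135355507713
top 0.105 8 t -0.9 z [0.0329 0.0343 0.0401]
top 0.12 10 t -0.5 z [0.016  0.0314 0.0365]
smax 0.1415838769378595
```

The rod is level, with its axis at z≈0.030. I'll lower it to bore height and thread slowly.

Call:
carry_out(deltas=[[0,0,0.07,0,-1],[0,0,0.07,0,-1],[-0.1,0,0.07,0,-1],[-0.2,0,0.07,0,-1],[-0.28,0,0.07,0,-1],[-0.34,0,0.07,0,-1],[-0.34,0,0.07,0,-1]])

```text
clock: 20.05
position: [0.4377, 0.2422, 0.0085]
ee_rot: [-0.226, 0.974, 0.0, -0.0]
ft_force: [-0.2, -0.1, -1.0]
grip_width: 0.26
grasp_force: 107.9
```

```bash
python3 - <<'E'
from h import *
go(.4722,.2588,.0076,-154)
p=camera("side");q=camera("top"); X=cloud(q)
m=(np.hypot(X[...,0]-.5595,X[...,1]-.3015)<.06)&(X[...,2]>.033)&(X[...,2]<.05)&(X[...,0]>.53)
t=X[m]; print(len(t),t.mean(0),cv2.minAreaRect(t[:,:2].astype(np.float32)*1000))
a=np.hstack([cv2.resize(p["img"][210:285,150:250],(400,300)),cv2.resize(q["img"][160:220,160:240],(400,300))]); save("r2",a)
E
```

```text
t 20.05 pos [0.4377 0.2422 0.0085] yaw -153.87 F [-0.2 -0.1 -1. ] grip 0.26 107.9 j7 1.23 j3,5 [-0.58  0.26]
  -> deltas [-0.255 -0.002  0.006] spin 0.004
82 [0.56125428 0.30186308 0.03741585] ((559.1283569335938, 301.0940856933594), (43.792484283447266, 28.243263244628906), 30.60118293762207)
```

View pics/r2.png

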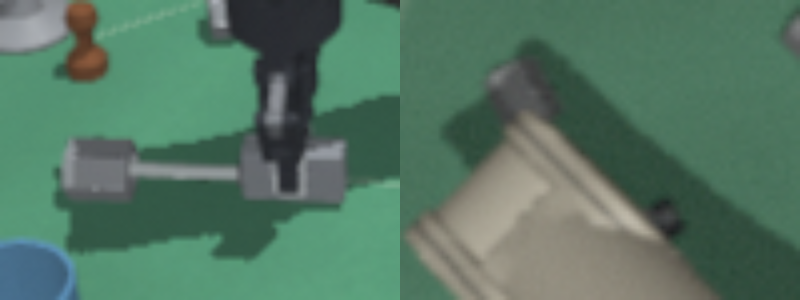

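The left half shows the rod entering the ring centred at (135,170), and the ring hasn't moved. I'll thread the rest and lift gently.

Call:
carry_out(deltas=[[-0.08,0,0,0,-1],[-0.16,0,0,0,-1],[-0.22,0,0,0,-1],[-0.26,0,0,0,-1],[-0.26,0,0,0,-1],[-0.26,0,-0.04,0,-1],[-0.26,0,-0.08,0,-1],[-0.26,0,-0.12,0,-1],[-0.26,0,-0.2,0,-1],[-0.26,0,-0.3,0,-1],[-0.26,0,-0.3,0,-1]])

```text
clock: 21.52
position: [0.4733, 0.2595, 0.0553]
ee_rot: [-0.226, 0.974, 0.0, 0.001]
ft_force: [0.0, 0.1, -3.8]
grip_width: 0.262
grasp_force: 107.8
```

```bash
cat > chk.py <<'E'
from h import *
# position of ring along the rod, from the side camera: cross-section points well off the rod axis
def ring(names=("side","top")):
    P,R,w=tool(); u=-R[:2,0]; n=np.array([-u[1],u[0]]); zr=P[2]+.0114
    for nm in names:
        X=cloud(camera(nm)); d=X[...,:2]-P[:2]; s=d@u; t=d@n
        m=(s>.037)&(s<.17)&(abs(t)<.03)&(abs(X[...,2]-zr)<.04)
        far=m&((abs(X[...,2]-zr)>.0095)|(abs(t)>.0105))
        rod=m&~far
        if far.sum()>8: print(nm,"ring s",np.percentile(s[far],[3,97]).round(4),far.sum(),"z-zr",np.percentile((X[...,2]-zr)[far],[3,97]).round(4),"t",np.percentile(t[far],[3,97]).round(4))
        if rod.sum()>8: print(nm,"rod s max",s[rod].max().round(4))
E
python3 -c "
from chk import *
go(.4722,.2588,.15,-154); ring()"
```

```text
t 21.52 pos [0.4733 0.2595 0.0553] yaw -153.87 F [ 0.   0.1 -3.8] grip 0.262 107.8 j7 1.26 j3,5 [-0.59  0.24]
  -> deltas [ 0.007 -0.001 -0.631] spin 0.004
side ring s [0.0735 0.1158] 221 z-zr [-0.0248  0.0104] t [-0.0117  0.0226]
side rod s max 0.132
top ring s [0.0884 0.1167] 20 z-zr [-0.0093  0.0056] t [-0.0215 -0.0125]
```

The ring hangs level on the rod at s = 73–117 mm, with about 19 mm of rod tip showing. Raising it and carrying it smoothly towards the slot, turning clockwise.

Call:
carry_out(deltas=[[0,0,-0.08,0,-1],[0,0,-0.2,0.05,-1],[0,0,-0.35,0.15,-1],[0,-0.05,-0.5,0.3,-1],[0,-0.15,-0.6,0.5,-1],[0,-0.3,-0.63,0.7,-1],[0,-0.45,-0.63,0.85,-1],[0,-0.6,-0.63,0.95,-1],[0,-0.75,-0.63,1,-1],[0,-0.85,-0.63,1,-1],[0,-0.9,-0.63,1,-1],[0,-0.9,-0.63,1,-1]])

```text
clock: 23.12
position: [0.5318, 0.1377, 0.148]
ee_rot: [0.034, 0.999, 0.0, -0.0]
ft_force: [0.1, 0.2, -3.2]
grip_width: 0.265
grasp_force: 107.8
```

```bash
python3 -c "
from chk import *
go(.5963,-.2282,.15,95.5); ring()"
```

```text
t 23.12 pos [0.5318 0.1377 0.148 ] yaw 176.13 F [ 0.1  0.2 -3.2] grip 0.265 107.8 j7 1.07 j3,5 [-0.46  0.12]
  -> deltas [-0.593 -2.405 -0.013] spin 2.688
side ring s [0.0718 0.115 ] 181 z-zr [-0.0287  0.0103] t [-0.0142  0.0212]
side rod s max 0.1317
```

Call:
carry_out(deltas=[[0,-0.08,0,0.1,-1],[-0.03,-0.2,0,0.25,-1],[-0.06,-0.36,0,0.4,-1],[-0.1,-0.52,0,0.6,-1],[-0.14,-0.68,0,0.75,-1],[-0.17,-0.84,0,0.9,-1],[-0.19,-0.95,0,1,-1],[-0.2,-1,0,1,-1],[-0.2,-1,0,1,-1]])

```text
clock: 24.35
position: [0.5516, -0.0139, 0.1481]
ee_rot: [0.291, 0.957, 0.0, -0.0]
ft_force: [-0.2, 0.0, -3.0]
grip_width: 0.262
grasp_force: 107.9
```

```bash
python3 -c "
from chk import *
go(.5963,-.2282,.15,95.5); ring(('side',))"
```

```text
t 24.35 pos [ 0.5516 -0.0139  0.1481] yaw 146.17 F [-0.2  0.  -3. ] grip 0.262 107.9 j7 0.86 j3,5 [-0.3   0.08]
  -> deltas [-1.043 -1.021 -0.013] spin 1.689
side ring s [0.0717 0.1143] 89 z-zr [-0.0272  0.0063] t [-0.0087  0.0217]
```

Call:
carry_out(deltas=[[-0.04,-0.04,0,0.15,-1],[-0.1,-0.1,0,0.3,-1],[-0.18,-0.18,0,0.45,-1],[-0.27,-0.27,0,0.6,-1],[-0.36,-0.36,0,0.75,-1],[-0.43,-0.43,0,0.9,-1],[-0.48,-0.48,0,1,-1],[-0.5,-0.5,0,1,-1],[-0.5,-0.5,0,1,-1]])

```text
clock: 25.52
position: [0.5722, -0.1175, 0.1481]
ee_rot: [0.528, 0.849, 0.0, -0.0]
ft_force: [-0.2, 0.1, -2.5]
grip_width: 0.268
grasp_force: 107.9
```

```bash
python3 -c "
from chk import *
go(.5963,-.2282,.15,95.5)"
```

```text
t 25.52 pos [ 0.5722 -0.1175  0.1481] yaw 116.23 F [-0.2  0.1 -2.5] grip 0.268 107.9 j7 0.54 j3,5 [-0.18  0.06]
  -> deltas [-0.733 -0.182 -0.013] spin 0.691
```

Call:
carry_out(deltas=[[-0.05,-0.01,0,0.15,-1],[-0.15,-0.04,0,0.3,-1],[-0.28,-0.07,0,0.45,-1],[-0.42,-0.1,0,0.6,-1],[-0.54,-0.13,0,0.69,-1],[-0.64,-0.16,0,0.69,-1],[-0.7,-0.175,0,0.69,-1],[-0.73,-0.18,0,0.69,-1],[-0.73,-0.18,0,0.69,-1]])

```text
clock: 26.65
position: [0.5962, -0.228, 0.1481]
ee_rot: [0.673, 0.74, 0.0, -0.0]
ft_force: [-0.5, -0.7, -2.6]
grip_width: 0.263
grasp_force: 107.9
```

```bash
python3 - <<'E'
from chk import *
go(.5963,-.2282,.0655,95.5); ring()
X=cloud(camera("top"))
# well rim: dark/low points vs console top; flap plane
c=np.array([.6063,-.3327]); a=np.radians(5.5); ex=np.array([np.cos(a),np.sin(a)]); ey=np.array([-ex[1],ex[0]])
d=X[...,:2]-c; x=d@ex; y=d@ey; z=X[...,2]
f=(abs(x)<.05)&(z>.1)&(z<.19)&(y<-.03)&(y>-.1); print("flap y",np.percentile(y[f],[5,50,95]).round(3) if f.sum() else 0,f.sum(),"zmax",z[f].max() if f.sum() else 0)
for xx in (-.04,.04):
    k=(abs(x-xx)<.006)&(z<.075)&(z>.045); print("rim y at",xx,np.sort(y[k]).round(3)[::3])
E
```

```text
t 26.65 pos [ 0.5962 -0.228   0.1481] yaw 95.46 F [-0.5 -0.7 -2.6] grip 0.263 107.9 j7 0.37 j3,5 [-0.07  0.03]
  -> deltas [-0.002  0.001  0.551] spin -0.001
side ring s [0.0703 0.1695] 146 z-zr [-0.0368  0.0121] t [-0.0279  0.0114]
side rod s max 0.1699
top ring s [0.1657 0.1699] 64 z-zr [-0.036   0.0179] t [-0.0289  0.0226]
top rod s max 0.1696
flap y [-0.066 -0.063 -0.06 ] 160 zmax 0.1794279032457973
rim y at -0.04 [-0.364 -0.359 -0.354 -0.354 -0.349 -0.346 -0.345 -0.34  -0.337 -0.332
 -0.331 -0.33  -0.324 -0.321 -0.317 -0.313 -0.312 -0.308 -0.303 -0.299
 -0.296 -0.293 -0.291 -0.288 -0.284 -0.282 -0.278 -0.275 -0.272 -0.269
 -0.266 -0.259 -0.257 -0.254 -0.251 -0.248 -0.246 -0.244 -0.239 -0.234
 -0.23  -0.227 -0.225 -0.22  -0.219 -0.216 -0.213 -0.21  -0.21  -0.206
 -0.204 -0.2   -0.197 -0.193 -0.191 -0.185 -0.185 -0.182 -0.179 -0.174
 -0.173 -0.06   0.784  0.786  0.849  0.851  0.853  0.854  0.883  0.884
  0.885  0.887  0.888  0.89   0.892  0.895  0.898  0.9    0.902  0.905
  0.907  0.911  0.916  0.917  0.921  0.922  0.926  0.928  0.93   0.932
  0.936  0.942  0.944  0.947  0.951  0.
[... 207 characters left out ...]
275 -0.275 -0.269 -0.267 -0.265
 -0.261 -0.259 -0.255 -0.252 -0.249 -0.247 -0.244 -0.241 -0.239 -0.237
 -0.233 -0.228 -0.224 -0.223 -0.219 -0.215 -0.212 -0.211 -0.209 -0.205
 -0.201 -0.199 -0.197 -0.194 -0.19  -0.185 -0.182 -0.178 -0.174 -0.173
 -0.168  0.858  0.86   0.862  0.863  0.865  0.866  0.87   0.873  0.875
  0.878  0.882  0.886  0.888  0.892  0.895  0.897  0.898  0.902  0.903
  0.907  0.91   0.914  0.918  0.922  0.925  0.929  0.93   0.933  0.936
  0.938  0.94   0.946  0.949  0.951  0.953  0.957  0.959  0.962  0.965
  0.966  0.969  0.971  0.977  0.979  0.982  0.987  0.991  0.993  0.997
  1.     1.006  1.007  1.012  1.013  1.017  1.021  1.023  1.026  1.029
  1.031  1.036  1.038  1.042]
```

The flap plane is at y≈-63 mm in console axes, which confirms the slot centre. The ring spans about +35 to -9 mm, so it is well inside the well. Lowering.

Call:
carry_out(deltas=[[0,0,0.06,0,-1],[0,0,0.16,0,-1],[0,0,0.28,0,-1],[0,0,0.4,0,-1],[0,0,0.48,0,-1],[0,0,0.53,0,-1],[0,0,0.55,0,-1],[0,0,0.55,0,-1]])

```text
clock: 27.8
position: [0.5963, -0.2282, 0.0659]
ee_rot: [0.673, 0.74, 0.0, 0.0]
ft_force: [-0.6, 0.5, -2.7]
grip_width: 0.26
grasp_force: 107.9
```

```bash
python3 - <<'E'
from chk import *
go(.585,-.109,.0655,95.5)
p=camera("side"); q=camera("wrist")
save("s1",np.hstack([cv2.resize(p["img"][110:215,220:360],(400,300)),cv2.resize(q["img"],(400,300))]))
E
```

```text
t 27.8 pos [ 0.5963 -0.2282  0.0659] yaw 95.43 F [-0.6  0.5 -2.7] grip 0.26 107.9 j7 0.36 j3,5 [-0.07  0.04]
  -> deltas [0.798 0.    0.002] spin -0.002
```

View pics/s1.png

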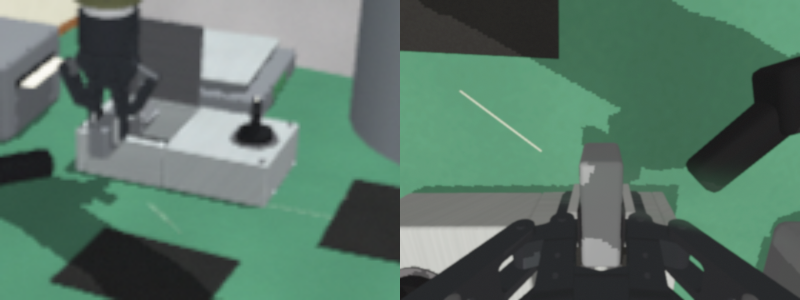

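The left half shows the handle just outside the console and the rod over the open well. Pulling back so the rim strips the ring off.

Call:
carry_out(deltas=[[0.04,0,0,0,-1],[0.1,0,0,0,-1],[0.17,0,0,0,-1],[0.24,0,0,0,-1],[0.3,0,0,0,-1],[0.36,0,0,0,-1],[0.4,0,0,0,-1],[0.4,0,0,0,-1]])

```text
clock: 28.9
position: [0.5904, -0.1679, 0.0657]
ee_rot: [0.673, 0.74, 0.0, -0.0]
ft_force: [-0.2, 0.0, -2.3]
grip_width: 0.264
grasp_force: 108.8
```

```bash
python3 - <<'E'
from chk import *
go(.585,-.109,.0655,95.5); ring(("side","wrist","top"))
E
```

```text
t 28.9 pos [ 0.5904 -0.1679  0.0657] yaw 95.47 F [-0.2  0.  -2.3] grip 0.264 108.8 j7 0.27 j3,5 [-0.09  0.05]
  -> deltas [0.394 0.001 0.001] spin -0.001
side ring s [0.0915 0.1491] 123 z-zr [-0.0384  0.0024] t [-0.0276  0.0138]
side rod s max 0.1505
wrist ring s [0.094  0.0959] 66 z-zr [-0.0399 -0.0365] t [-0.0155  0.0183]
wrist rod s max 0.0589
top ring s [0.141  0.1553] 19 z-zr [-0.0069  0.0109] t [-0.0156  0.0187]
top rod s max 0.1553
```

Call:
carry_out(deltas=[[0.05,0,0,0,-1],[0.12,0,0,0,-1],[0.2,0,0,0,-1],[0.28,0,0,0,-1],[0.36,0,0,0,-1],[0.43,0,0,0,-1],[0.45,0,0,0,-1],[0.45,0,0,0,-1]])

```text
clock: 30.05
position: [0.584, -0.1013, 0.0657]
ee_rot: [0.673, 0.74, -0.0, 0.0]
ft_force: [0.6, 0.6, -0.9]
grip_width: 0.264
grasp_force: 108.9
```

```bash
cat > slot.py <<'E'
from h import *
c=np.array([.6063,-.3327]); a=np.radians(5.5); ex=np.array([np.cos(a),np.sin(a)]); ey=np.array([-ex[1],ex[0]])
def slot(nm):
    p=camera(nm); X=cloud(p); d=X[...,:2]-c; x=d@ex; y=d@ey; z=X[...,2]
    for lab,lo,hi in (("floor",-.01,.015),("mid",.018,.055),("above",.064,.1)):
        m=(abs(x)<.05)&(y>-.052)&(y<.056)&(z>lo)&(z<hi)
        print(nm,lab,m.sum(),(x[m].mean()*1e3).round(),(y[m].mean()*1e3).round(),np.percentile(x[m],[3,97]).round(3),np.percentile(y[m],[3,97]).round(3),z[m].max().round(3)) if m.sum()>3 else print(nm,lab,m.sum())
    for n in ("long_ring_center",):
        for b in boxes_of(n,p)[:4]: print(n,np.round(b["position"],3),round(b["conf"],2))
E
python3 - <<'E'
from slot import *
go(.585,-.109,.0655,95.5); slot("top"); slot("side")
E
```

```text
t 30.05 pos [ 0.584  -0.1013  0.0657] yaw 95.44 F [ 0.6  0.6 -0.9] grip 0.264 108.9 j7 0.15 j3,5 [-0.12  0.05]
  -> deltas [-0.052  0.002  0.001] spin -0.002
top floor 589 0.0 -10.0 [-0.047  0.048] [-0.05  0.04] 0.015
top mid 134 -6.0 32.0 [-0.025  0.016] [0.014 0.051] 0.049
top above 0
side floor 7 7.0 -49.0 [-0.011  0.043] [-0.051 -0.047] 0.014
side mid 27 6.0 -25.0 [-0.023  0.046] [-0.052  0.026] 0.053
side above 3
long_ring_center [ 0.738 -0.145  0.032] 0.73
long_ring_center [0.739 0.176 0.043] 0.15
```

The ring lies in the well (y +14 to +51 mm, top at z≈0.049) and the probe is empty. Carrying the probe back to its original place on the mat.

Call:
carry_out(deltas=[[0.05,0.1,-0.15,-0.35,-1],[0.1,0.3,-0.3,-0.7,-1],[0.1,0.5,-0.3,-1,-1],[0.1,0.6,-0.3,-1,-1]])

```text
clock: 30.75
position: [0.6734, -0.0778, 0.1107]
ee_rot: [0.457, 0.889, 0.0, 0.0]
ft_force: [0.9, -0.3, -2.4]
grip_width: 0.263
grasp_force: 109.0
```

Call:
carry_out(deltas=[[0,0,0,-0.35,-1],[0,0,0,-0.7,-1],[0,0,0,-1,-1]])

```text
clock: 31.12
position: [0.6721, -0.0783, 0.1104]
ee_rot: [0.21, 0.978, -0.0, -0.0]
ft_force: [0.6, 0.4, -1.2]
grip_width: 0.261
grasp_force: 109.0
```

Call:
carry_out(deltas=[[0,0,0,-0.35,-1],[0,0,0,-0.7,-1],[0,0,0,-0.99,-1],[0,0,0,-0.99,-1]])

```text
clock: 31.62
position: [0.6721, -0.0783, 0.1104]
ee_rot: [-0.044, 0.999, 0.0, -0.0]
ft_force: [-0.5, -0.1, -1.2]
grip_width: 0.259
grasp_force: 109.0
```

```bash
python3 -c "
from h import *
go(.461,-.0705,.0062,-175)"
```

```text
t 31.62 pos [ 0.6721 -0.0783  0.1104] yaw -174.97 F [-0.5 -0.1 -1.2] grip 0.259 109.0 j7 1.57 j3,5 [-0.39  0.22]
  -> deltas [1.397 0.175 0.695] spin 0.001
```

I went the wrong way in x there, but at a clear height with no contact force. Heading back to the mat.

Call:
carry_out(deltas=[[0.2,0.05,0,0,-1],[0.5,0.1,0,0,-1],[0.8,0.15,0,0,-1],[1,0.175,0,0,-1],[1,0.175,0,0,-1]])

```text
clock: 32.25
position: [0.5189, -0.0656, 0.111]
ee_rot: [-0.043, 0.999, -0.001, -0.0]
ft_force: [0.9, -0.2, -1.3]
grip_width: 0.268
grasp_force: 109.0
```

```bash
python3 -c "
from h import *
go(.461,-.0705,.0062,-175)"
```

```text
t 32.25 pos [ 0.5189 -0.0656  0.111 ] yaw -175.13 F [ 0.9 -0.2 -1.3] grip 0.268 109.0 j7 1.6 j3,5 [-0.45  0.12]
  -> deltas [0.387 0.001 0.699] spin -0.004
```

Call:
carry_out(deltas=[[0.1,0,0,0,-1],[0.25,0,0.05,0,-1],[0.38,0,0.2,0,-1],[0.39,0,0.4,0,-1],[0.39,0,0.55,0,-1],[0.39,0,0.65,0,-1],[0.39,0,0.68,0,-1],[0.39,0,0.68,0,-1]])

```text
clock: 33.25
position: [0.4625, -0.0702, 0.0089]
ee_rot: [-0.045, 0.999, 0.0, 0.0]
ft_force: [-0.1, 0.7, -1.4]
grip_width: 0.265
grasp_force: 109.0
```

```bash
python3 -c "
from h import *
go(.461,-.0705,.0056,-175)"
```

```text
t 33.25 pos [ 0.4625 -0.0702  0.0089] yaw -174.88 F [-0.1  0.7 -1.4] grip 0.265 109.0 j7 1.59 j3,5 [-0.43  0.15]
  -> deltas [ 0.01  -0.001  0.022] spin 0.004
```

Down the last 3 mm, then open gently, let it settle and rise.

Call:
carry_out(deltas=[[0,0,0.01,0,-1],[0,0,0.02,0,-1],[0,0,0.022,0,-1],[0,0,0.022,0,-0.2],[0,0,0.022,0,0],[0,0,0.022,0,0],[0,0,0.022,0,0],[0,0,-0.1,0,0],[0,0,-0.4,0,0],[0,0,-0.8,0,0],[0,0,-1,0,0],[0,0,-1,0,0]])

```text
clock: 34.75
position: [0.4636, -0.0705, 0.1611]
ee_rot: [-0.045, 0.999, -0.001, 0.002]
ft_force: [0.5, -0.1, -0.2]
grip_width: 0.499
grasp_force: 0.0
```

```bash
python3 - <<'E'
from slot import *
go(.461,-.0705,.0056,-175)
p=camera("wrist"); X=cloud(p)
def reg(X,name,c,r,lo,hi):
    m=(np.hypot(X[...,0]-c[0],X[...,1]-c[1])<r)&(X[...,2]>lo)&(X[...,2]<hi)
    if m.sum()<8: return print(name,m.sum())
    q,s,a=cv2.minAreaRect(X[m][:,:2].astype(np.float32)*1000)
    print(name,m.sum(),np.round(q,1),np.round(s,1),round(a,1),np.percentile(X[m][:,2],[5,50,95]).round(4))
reg(X,"handle",(.462,-.0715),.06,.036,.05); reg(X,"rod",(.56,-.063),.045,.012,.03)
slot("top"); t=camera("top"); T=cloud(t)
reg(T,"knob",(.448,-.348),.05,.09,.13); reg(T,"flap",(.6,-.395),.07,.1,.2); reg(T,"short",(.62,.092),.05,.02,.06); reg(T,"mat/handle",(.462,-.0715),.06,.036,.05)
for n in ("candlestick","truck","piggy","scanner","stamp","mug"):
    b=boxes_of(n,t)[:1]; print(n,[(np.round(k["position"],3),round(k["conf"],2)) for k in b])
E
```

```text
t 34.75 pos [ 0.4636 -0.0705  0.1611] yaw -174.87 F [ 0.5 -0.1 -0.2] grip 0.499 0.0 j7 1.69 j3,5 [-0.46  0.03]
  -> deltas [0.022 0.003 1.037] spin 0.004
handle 1774 [461.6 -68.9] [68.7 24. ] 5.0 [0.0403 0.0422 0.0433]
rod 569 [554.8 -60.1] [79.9  9.3] 5.0 [0.0177 0.0204 0.022 ]
top floor 583 0.0 -10.0 [-0.047  0.047] [-0.049  0.04 ] 0.015
top mid 133 -6.0 32.0 [-0.024  0.015] [0.014 0.051] 0.05
top above 0
long_ring_center [ 0.595 -0.3    0.047] 0.6
long_ring_center [0.657 0.19  0.053] 0.53
knob 56 [ 448.8 -346.8] [12.4 45.6] 21.3 [0.0953 0.1061 0.112 ]
flap 346 [ 611.6 -394.7] [116.   10.8] 6.3 [0.1053 0.1444 0.1754]
short 70 [603.2  95.6] [20.8 40.7] 43.7 [0.0238 0.0342 0.0423]
mat/handle 0
candlestick [(array([0.74 , 0.166, 0.015]), 0.94)]
truck [(array([0.733, 0.004, 0.065]), 0.63)]
piggy [(array([0.712, 0.334, 0.083]), 0.98)]
scanner [(array([ 0.742, -0.154,  0.034]), 0.62)]
stamp [(array([0.657, 0.19 , 0.051]), 0.61)]
mug [(array([ 0.444, -0.35 ,  0.071]), 0.74)]
```

The probe rests flat on the mat, the ring is in the well, the knob is up at its stop and the flap is upright. The bystanders' positions match the start, apart from the mug, which the network didn't find this time; the arm never went near it. Handing in.

```bash
python3 -c "
from workcell import ticket
print(ticket.hand_in())"
```

```text
the job is handed in; nothing more can be done
None
```

The job is handed in at about 35 s, verdict not shown: flap left open and knob up, the long ring in the slot untouched by the gripper, and the probe back flat on the mat; the one slip was a brief 67 N over-press on the knob (wrist limit 120 N, arm and gripper-body limit 40 N).

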